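# Test a combination padlock on the packing table

### The arm

A 6-joint arm with a two-finger parallel gripper is mounted at the origin on the work surface. World frame = base frame: x ahead of the robot, y to its left, z up, the work surface at z = 0. Lengths are in m, angles in rad, forces in N, time in s.
With the tool pointing down it reaches from about 0.3 to 0.825 m from the base axis. Payload 5.4 kg.
Tool frame: the origin (TCP) lies at the very end of the fingers, on their centre line; the grasp point (between the pads) lies 19 mm behind it; z points along the fingers, x is the direction in which the jaws open and shut, and the axes are right-handed (so a half turn about z gives the same grasp; the last joint's range is limited). The gripper opens to 92 mm and grips with 3 to 60 N. Pads are 20 mm wide; open, the fingers measure 128 mm over their backs; the gripper's body (75 mm by 189 mm) begins 69 mm behind the grasp point.
Start: joints at [-1.559, 0.158, 1.597, -0, 1.386, -0.21], TCP at [0.126, -0.561, 0.215] pointing down, gripper open.
Joint ranges: [-2.91, 2.91], [-0.94, 2.29], [0.18, 2.7], [-1.29, 4.43], [0.17, 2.64], [-3, 3]. Speed limits (rad/s): [2.57, 2.57, 3.14, 3.14, 3.14, 3.14].

### API

Orientations are given as a rotation vector (axis times angle).
In Python, from workcell import bot gives the robot as it stands. Calls block until the motion is done:
- bot.goto(position, orientation): joint-space move of the TCP to a pose.
- bot.line_to(position, rot=None, max_speed=0.15): straight line of the TCP; rot=None keeps the orientation; max_speed is the mean speed in m/s.
- bot.set_joints(angles): joint-space move.
- bot.set_gripper(opening, newtons=None): opening from 0.0 (shut) to 1.0 (fully open); newtons is the grip in N (None keeps the last); returns when the fingers have stopped.
- bot.hold(seconds).
- bot.inverse_kinematics(position, orientation): joint angles nearest the present ones, or None.
- bot.read_camera(name): name is "scene" or "top" or "wrist"; returns a dict with "pixels" (480x640x3 uint8, blue, green, red), "fx", "fy", "cx", "cy" (pixels), "k1" (the pictures are not rectified: a ray, as slopes to the right and down, at radius r is drawn at 1 + k1 r^2 times it, then the intrinsics apply), "R" (3x3) and "t" (3): a world point X has camera coordinates R X + t. Camera axes: x right, y down, z forward; pixel columns grow to the right and rows downward; lengths in m; the calibration is good to about 2 mm. A picture is of the moment at which its call begins. There is no depth.
A pose or a line that the arm cannot do raises bot.MotionError and nothing moves.
- bot.job_done(): hands the job in, once; it reports no verdict.
Readings, each from a call of its own:
- bot.current_clock(): time.
- bot.current_joints(): joint angles.
- bot.current_joint_vel(): joint speeds.
- bot.current_effort(): joint torques, N m.
- bot.current_ee_pos(): TCP position.
- bot.current_tool_rot(): TCP orientation.
- bot.current_contact_force(): force on the tool from outside, world axes, zero at the start.
- bot.current_ft_torque(): the same for the moment, N m.
- bot.current_opening(): opening from 0.0 (shut) to 1.0 (fully open).
Only numpy, scipy, OpenCV 4.12 (cv2) and the standard library are available. Lean on these libraries where they do the work, as an engineer would, in place of code of your own. Each camera call takes 0.05 s, during which the arm holds its last target. There are 200 camera calls.

### The job

Test the red combination padlock: set it gently, dial up, on the raised stand between the two yellow lips with its shackle pointing away from the robot, and let go of it. Then turn its dial notch by notch until the yellow pointer clicks in at the yellow mark, and with the lock still lying on the stand pull the shackle straight out as far as it goes. Last, lift the opened lock well clear above the stand, dial still facing up, and finish while holding it there; do not move the blue lock.

Things in the scene. Friction and masses are not known exactly. Their poses are not given: they have to be found in the camera images.
- lock_center (a point): centre of the red padlock's case, 13 mm above its underside. Case 56 mm along x, 60 mm along y (grip this width from above, the dial fits between the fingers), 26 mm thick (z up); about 0.4 kg in all. It lies on its back, dial on top; the dial's top is 46 mm above the underside. A steel U-shaped shackle leaves its +x end, reaching 78 mm from the centre when closed
- yellow_mark (a point): small yellow mark on top of the red case beside the dial, 25 mm from the centre towards the shackle (+x): here the dial's pointer must come
- dial_grip (a point): on the dial's axis at the case's middle, 12 mm above the case's top face: where to grip. Black disc, radius 20 mm, 4 mm high; on it a grip bar 34 mm long (this point's x), 12 mm wide (y), from 4 to 20 mm above the face. A yellow pointer stripe on its +x half. This point is 38 mm above the lock's underside
- dial (a joint): dial angle in the red lock (rad): 0 with the pointer at the yellow mark, growing counter-clockwise from above; limits -1.8, 1.8. A notch every 0.449 rad (14 a turn) clicks and centres the dial; turning takes at most 0.1 N m. Starts one to three notches from 0, on the positive side. The shackle is free only in the notch at 0 (within 0.15)
- shackle (a joint): how far the red lock's shackle is out (m): 0 closed, 0.018 fully out, along the lock's +x. With the dial in the notch at 0 it takes 3 to 5 N and stays where it is left; otherwise it is blocked after about 2 mm
- shackle_grip (a point): midway between the shackle's two straight bars, at their height (13 mm above the lock's underside), 52 mm from the case centre along x when closed; moves with the shackle. Bars are round, 8 mm thick, 40 mm apart between centres along y; pinch them together from above, 48 mm over the outside. Straight from the case to 12 mm past this point
- seat (a point): middle of the fixed stand's top face, 70 mm above the table: the middle of the lock's underside belongs here, lock x along the seat's x (roughly away from the robot). Seat 40 mm wide (y), free beside it. At each x end a yellow lip 6 mm high leans outward: gap 61 mm at the foot, 66 mm at the top; the lips stop the case from sliding along x or turning
- stand: the fixed test stand, origin under its centre on the table: dark base plate 120 (x) by 100 (y) by 8 mm, a 34 mm square column, and the seat on top. The shackle of a seated lock passes 2 to 3 mm over the lip at the +x end
- blue_lock_center (a point): centre of the case of another padlock, same shape but blue, loose on the table; not to be moved
Mind the look-alikes: they are no part of the job. Leave any green or purple look-alike of the part that bears lock_center alone.

How it is judged:
By the outcome, as a careful person would: the job done as asked, in the order asked, and still so for the second after the job is handed in, while the arm keeps its last pose, push and grip.
It also fails if it takes over 61 s, if anything falls off the work surface, if the arm or the gripper's body presses on something with over 40 N, if the wrist force passes 120 N, or if a joint passes its speed limit or range.

## Working session

There is one attempt and no reset: what is moved stays moved. The work goes in short steps, each a Python script; the robot and the scene stay as the last script left them, time stands still between calls to the robot, and variables do not carry over. Pictures are saved under pics/ and viewed, about 8 in all and at most 12, crops included, and the job is handed in when it is done.

```bash
ls; mkdir -p pics
python3 - <<'E'
from workcell import bot
import cv2
for n in("scene","top"):
    c=bot.read_camera(n); cv2.imwrite(f"pics/{n}0.png",c["pixels"]); print(n,c["fx"],c["cx"],c["cy"],c["k1"],c["R"],c["t"])
print(bot.current_clock(),bot.current_tool_rot())
E
```

```text
pics
scene 467.9060491446532 320.73308628785577 236.83806683772016 -0.09757000262907811 [[ 0.36817135  0.92962643  0.01563846]
 [ 0.77803172 -0.2988375  -0.55259641]
 [-0.50903487  0.21561739 -0.83330225]] [-0.1354592  -0.3192564   0.97894068]
top 445.08875675185334 318.81475389977396 245.47538719600212 0.03650459045641055 [[ 0.02198409 -0.99975093 -0.00384521]
 [-0.99414629 -0.02145358 -0.10589101]
 [ 0.10578214  0.00615062 -0.99437031]] [-0.04812182  0.4216205   0.75329273]
0.1 [-2.45262220e+00  1.96112578e+00  1.69018831e-03]
```

View pics/top0.png

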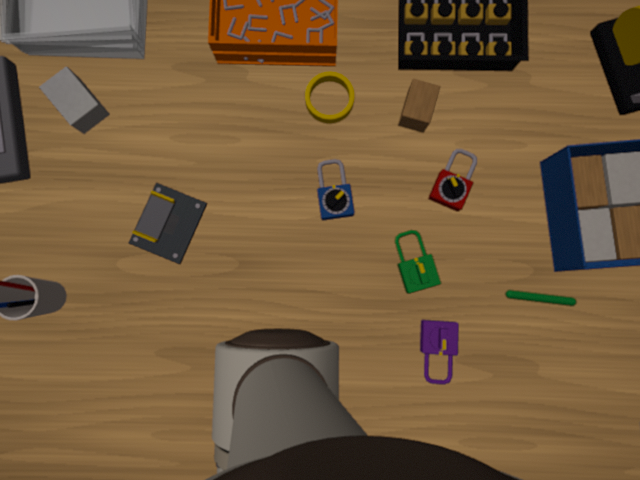

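View pics/scene0.png

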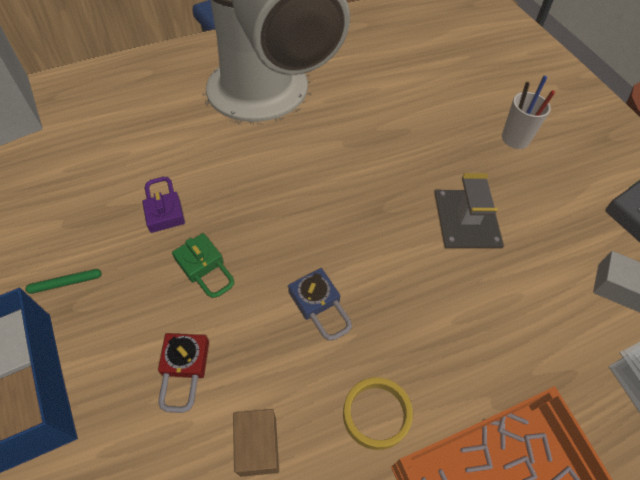

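The red case with a black dial, at top (453,187) and scene (183,355), fits the description. Blue is at (336,200), green at (418,270) and purple at (440,340); these are the look-alikes. The stand is at (168,222). Next is an enlarged crop to confirm.

Run:
```python
import cv2,numpy as np
t=cv2.imread("pics/top0.png");s=cv2.imread("pics/scene0.png")
def c(i,x,y,w,h,k):
    return cv2.resize(i[y:y+h,x:x+w],None,fx=k,fy=k,interpolation=cv2.INTER_CUBIC)
a=c(t,420,140,66,50+25,6)[:300*2]
m=np.vstack([np.hstack([c(t,420,145,66,50+16,4.5),c(t,120,175,100,66,4.5)[:, :450]]),np.hstack([c(s,145,325,66,66,4.5),c(s,425,165,100,66,4.5)])])
for X,Y,x0,y0,w in((0,0,420,145,66),(297,0,120,175,100),(0,297,145,325,66),(297,297,425,165,100)):
    for k in range(0,w,10):
        cv2.putText(m,str(x0+k),(int(X+k*4.5),Y+10),0,.35,(255,255,255),1); cv2.line(m,(int(X+k*4.5),Y+12),(int(X+k*4.5),Y+18),(255,255,255),1)
    for k in range(10,66,10):
        cv2.putText(m,str(y0+k),(X+8,int(Y+k*4.5)+4),0,.35,(255,255,255),1);cv2.line(m,(X,int(Y+k*4.5)),(X+6,int(Y+k*4.5)),(255,255,255),1)
cv2.imwrite("pics/crop1.png",m);print(m.shape)
```

```text
(594, 747, 3)
```

View pics/crop1.png

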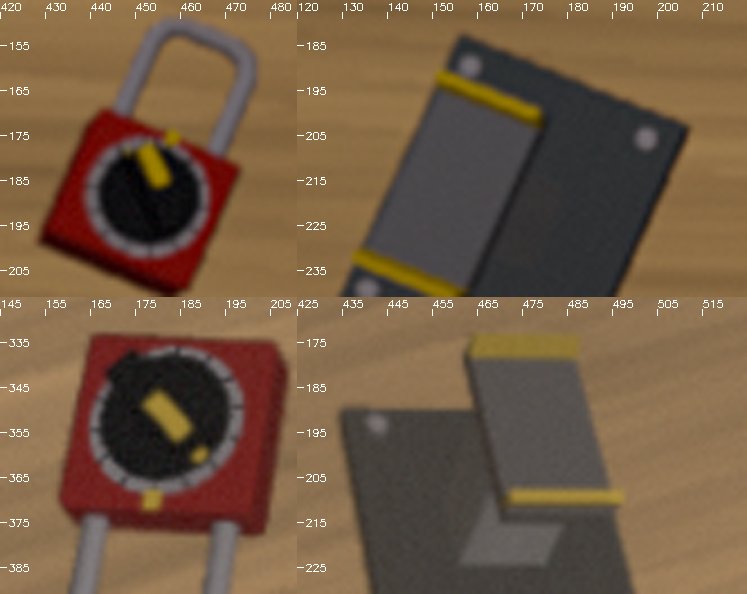

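The crop confirms the red lock, with its pointer about one or two notches from the mark. Next I'll make rough poses from the top view, then look with the wrist camera over each.

```bash
cat > h.py <<'E'
from workcell import bot
import cv2,numpy as np
from scipy.spatial.transform import Rotation as Ro
def ray(c,uv,z):
    K=np.array([[c["fx"],0,c["cx"]],[0,c["fy"],c["cy"]],[0,0,1.]])
    p=cv2.undistortPoints(np.array([[uv]],float),K,np.array([c["k1"],0,0,0.]))[0,0]
    R=np.array(c["R"]);t=np.array(c["t"]);C=-R.T@t;d=R.T@np.array([*p,1])
    return C+d*(z-C[2])/d[2]
def proj(c,X):
    K=np.array([[c["fx"],0,c["cx"]],[0,c["fy"],c["cy"]],[0,0,1.]])
    return cv2.projectPoints(np.atleast_2d(np.array(X,float)),cv2.Rodrigues(np.array(c["R"]))[0],np.array(c["t"],float),K,np.array([c["k1"],0,0,0.]))[0][:,0]
def down(a):  # tool pointing down, jaw axis (tool x) at world yaw a
    x=np.array([np.cos(a),np.sin(a),0]);z=np.array([0,0,-1.]);return Ro.from_matrix(np.c_[x,np.cross(z,x),z]).as_rotvec()
E
python3 - <<'E'
from h import *
for n,z,ox,oy,X0,Y0,P in(("top",.026,420,145,0,0,[(103,110),(240,167),(185,290),(43,238),(173,138),(150,197)]),
 ("scene",.026,145,325,0,297,[(92,336),(275,342),(262,533),(62,500),(152,500),(166,420)]),
 ("top",.07,120,175,297,0,[(440,85),(541,125),(465,290),(355,255)]),
 ("scene",.07,425,165,297,297,[(470,358),(577,358),(616,500),(505,500)])):
    c=bot.read_camera(n); print(n,"C",-np.array(c["R"]).T@np.array(c["t"]))
    Q=[]
    for p in P: Q.append(ray(c,((p[0]-X0+.5)/4.5+ox-.5,(p[1]-Y0+.5)/4.5+oy-.5),z)[:2])
    Q=np.array(Q);print(Q.round(4).tolist(),"mean4",Q[:4].mean(0), "sides",np.linalg.norm(Q[[1,2,3,0]]-Q[:4],axis=1))
R=Ro.from_rotvec(bot.current_tool_rot()).as_matrix();print(R)
c=bot.read_camera("wrist");print(c["fx"],c["R"],-np.array(c["R"]).T@np.array(c["t"]))
E
```

```text
top C [ 0.34052546 -0.04369778  0.79351271]
[[0.5619, -0.2533], [0.5401, -0.3061], [0.4912, -0.2845], [0.5106, -0.2299], [0.5512, -0.2804], [0.5276, -0.2713]] mean4 [ 0.52598111 -0.26845477] sides [0.05708358 0.05348112 0.05787851 0.0563439 ]
scene C [ 0.79657875 -0.18055596  0.64145191]
[[0.4931, -0.2844], [0.5151, -0.2311], [0.5723, -0.2499], [0.5416, -0.3039], [0.551, -0.2784], [0.528, -0.2687]] mean4 [ 0.53052843 -0.26734785] sides [0.05769941 0.06014058 0.06215762 0.05230974]
top C [ 0.34052546 -0.04369778  0.79351271]
[[0.4977, 0.2386], [0.4837, 0.2011], [0.4223, 0.2251], [0.4342, 0.2654]] mean4 [0.45948188 0.2325334 ] sides [0.04005584 0.06589069 0.04203555 0.06887128]
scene C [ 0.79657875 -0.18055596  0.64145191]
[[0.424, 0.2258], [0.4379, 0.2634], [0.498, 0.2403], [0.4841, 0.2033]] mean4 [0.46100395 0.23320106] sides [0.04004852 0.06443925 0.03963621 0.06413382]
[[ 2.19989433e-01 -9.75502255e-01 -1.79037338e-05]
 [-9.75502064e-01 -2.19989401e-01  6.22023258e-04]
 [-6.10723722e-04 -1.19373415e-04 -9.99999806e-01]]
424.9030696239094 [[ 2.19809976e-01 -9.75542702e-01 -1.02345013e-04]
 [-9.44577350e-01 -2.12859061e-01  2.49929291e-01]
 [-2.43838481e-01 -5.48402785e-02 -9.68264085e-01]] [ 0.19560125 -0.54492267  0.38448856]
```

Run:
```python
from h import *
for nm,p,y in(("lock",(.528,-.268),-23),("stand",(.46,.233),-21)):
  for f in(90,-90):
    for k in(0,1,2,3):
      q=bot.inverse_kinematics([*p,.13],down(np.radians(y+f+k*25.7)));print(nm,f,k,None if q is None else np.round(q,2))
bot.goto([.528,-.268,.15],down(np.radians(-113)))
c=bot.read_camera("wrist");cv2.imwrite("pics/w1.png",c["pixels"]);np.save("w1.npy",c,allow_pickle=True);print(bot.current_clock(),bot.current_joints())
L=Ro.from_euler("z",np.radians(-23)).as_matrix()
for X in([28,30,26],[28,-30,26],[-28,-30,26],[-28,30,26],[25,0,26]):print(X,proj(c,L@np.array(X)/1000+[.528,-.268,0]))
```

```text
lock 90 0 [-0.67  0.28  1.63  0.    1.23 -1.84]
lock 90 1 [-0.67  0.28  1.63  0.    1.23 -2.29]
lock 90 2 [-0.67  0.28  1.63  0.    1.23 -2.74]
lock 90 3 None
lock -90 0 [-0.67  0.28  1.63 -0.    1.23  1.3 ]
lock -90 1 [-0.67  0.28  1.63  0.    1.23  0.85]
lock -90 2 [-0.67  0.28  1.63 -0.    1.23  0.4 ]
lock -90 3 [-0.67  0.28  1.63 -0.    1.23 -0.05]
stand 90 0 [ 0.23  0.09  1.85  0.    1.21 -0.97]
stand 90 1 [ 0.23  0.09  1.85 -0.    1.21 -1.42]
stand 90 2 [ 0.23  0.09  1.85 -0.    1.21 -1.87]
stand 90 3 [ 0.23  0.09  1.85  0.    1.21 -2.32]
stand -90 0 [ 0.23  0.09  1.85 -0.    1.21  2.17]
stand -90 1 [ 0.23  0.09  1.85 -0.    1.21  1.72]
stand -90 2 [ 0.23  0.09  1.85 -0.    1.21  1.27]
stand -90 3 [0.23 0.09 1.85 0.   1.21 0.83]
2.2167 [-6.75031924e-01  2.56918128e-01  1.61341068e+00 -1.90088520e-04
  1.27083478e+00  1.29835982e+00]
[28, 30, 26] [[283.94999794 191.03732604]]
[28, -30, 26] [[370.20494343 190.95013231]]
[-28, -30, 26] [[368.34161652 267.46940934]]
[-28, 30, 26] [[285.99538527 267.55821833]]
[25, 0, 26] [[327.08433743 195.29040651]]
```

View pics/w1.png

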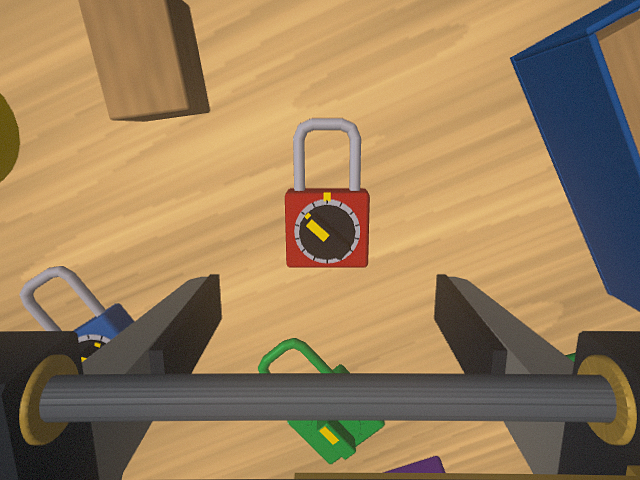

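Wrist view: the lock's corners are at (285,189), (369,189), (369,267) and (285,267). My prediction fits within about 2 px. The pointer is about 53° CCW, which is two notches. Next I'll grasp, lift, and look at the stand from beside it.

Run:
```python
from h import *
bot.line_to([.528,-.268,.006],max_speed=.12)
print(bot.current_contact_force())
bot.set_gripper(0.3,25);print("open",bot.current_opening()*92)
bot.line_to([.528,-.268,.20],max_speed=.15)
print("open",bot.current_opening()*92,bot.current_contact_force(),bot.current_clock())
y=np.radians(-21);S=Ro.from_euler("z",y).as_matrix();s0=np.array([.46,.233,0])
bot.goto(s0+S@[-.03,-.10,.25],down(y-np.pi/2))
bot.hold(.2)
c=bot.read_camera("wrist");cv2.imwrite("pics/w2.png",c["pixels"]);np.save("w2.npy",c,allow_pickle=True);print(bot.current_clock(),bot.current_joints(),bot.current_opening()*92)
for X in([30.5,20,70],[30.5,-20,70],[-30.5,-20,70],[-30.5,20,70],[33,0,76],[-33,0,76],[60,50,8],[60,-50,8],[-60,-50,8],[-60,50,8]):print(X,proj(c,S@np.array(X)/1000+s0).round(1))
```

```text
[-0.33244811  0.31620212  0.30002483]
open 59.90025382239121
open 60.08507130402411 [ 0.38639855  0.17539948 -4.11980817] 5.5917
7.4667 [ 7.48196989e-02 -2.77139811e-01  1.94343011e+00 -3.73660674e-05
  1.47557124e+00  2.01319277e+00] 59.74997573132495
[30.5, 20, 70] [[177.7 141. ]]
[30.5, -20, 70] [[227.8 141.1]]
[-30.5, -20, 70] [[232.3 215.8]]
[-30.5, 20, 70] [[184.4 215.8]]
[33, 0, 76] [[200.4 138.1]]
[-33, 0, 76] [[206.6 220.2]]
[60, 50, 8] [[164.8 106. ]]
[60, -50, 8] [[273.5 106.3]]
[-60, -50, 8] [[277.6 232.3]]
[-60, 50, 8] [[177.  232.4]]
```

View pics/w2.png

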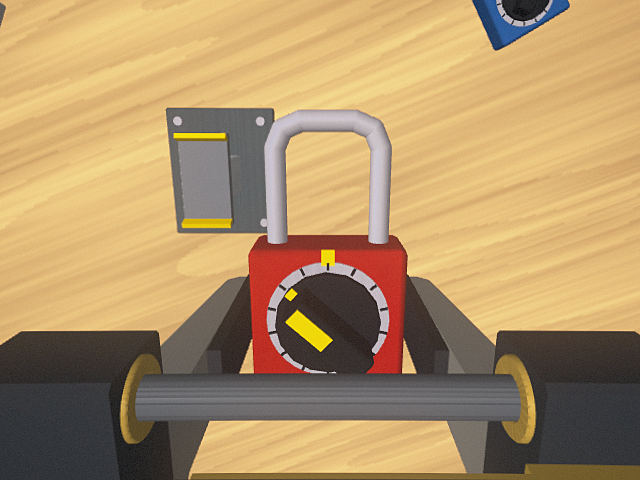

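Stand at (200,170), with the lock held square in the hand. I'll overlay the predictions on an enlargement.

Run:
```python
from h import *
c=np.load("w2.npy",allow_pickle=True).item();y=np.radians(-21);S=Ro.from_euler("z",y).as_matrix();s0=np.array([.46,.233,0])
T=s0+S@[-.03,-.10,.25-.006]
print(T,bot.current_ee_pos(),bot.current_tool_rot(),down(y-np.pi/2))
im=c["pixels"]
def cr(x,y0,w,h,k,pts,o):
    m=cv2.resize(im[y0:y0+h,x:x+w],None,fx=k,fy=k,interpolation=cv2.INTER_CUBIC)
    for X in pts:
        p=proj(c,S@np.array(X)/1000+o)[0]; q=((p+.5-[x,y0])*k).astype(int);cv2.drawMarker(m,tuple(int(v) for v in q),(255,0,255),0,12,1)
    return m
a=cr(160,95,80,150,4,[[30.5,20,70],[30.5,-20,70],[-30.5,-20,70],[-30.5,20,70],[33,20,76],[33,-20,76],[-33,-20,76],[-33,20,76],[60,50,8],[-60,50,8]],s0)
b=cr(240,95,175,300,2,[[28,30,26],[28,-30,26],[25,0,26],[28,20,13],[28,-20,13],[78,0,13],[0,0,30]],T)
cv2.imwrite("pics/crop2.png",np.hstack([a,b]))
```

```text
[0.39615579 0.150393   0.244     ] [0.39646187 0.149943   0.24990661] [ 1.77791079e+00 -2.58979917e+00 -1.61833218e-04] [ 1.77941767 -2.58906878 -0.        ]
```

View pics/crop2.png

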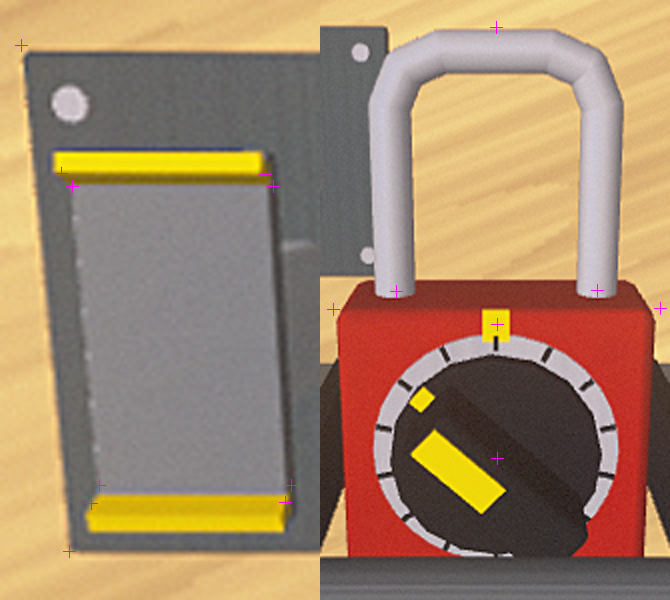

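The lock sits in hand as expected. The stand is about 0.8 mm further to -x and 0.5 mm to +y. Placing with force checks.

```bash
cat >> h.py <<'E'
Y=np.radians(-21.1);S=Ro.from_euler("z",Y).as_matrix();s0=np.array([.46,.233,0])+S@np.array([-.0008,.0005,0])
def P(x,y,z): return s0+S@np.array([x,y,z])
E
python3 - <<'E'
from h import *
o=down(Y-np.pi/2)
bot.line_to(P(0,0,.25),o,max_speed=.15)
bot.line_to(P(0,0,.084),max_speed=.12)
bot.hold(.2);f0=bot.current_contact_force()
z=.084
while z>.0735:
    z-=.001; bot.line_to(P(0,0,z),max_speed=.015); f=bot.current_contact_force()-f0
    print(round(z,4),f.round(2))
    if f[2]>1.5: break
bot.hold(.1);print(bot.current_ee_pos()-P(0,0,0),bot.current_contact_force()-f0)
bot.set_gripper(.9);bot.hold(.2);print(bot.current_opening(),bot.current_contact_force())
bot.line_to(P(0,0,.19),max_speed=.15)
c=bot.read_camera("wrist");np.save("w3.npy",c,allow_pickle=True);print(bot.current_clock())
m=c["pixels"].copy()
for X in([28,30,26],[28,-30,26],[-28,30,26],[-28,-30,26],[25,0,26],[28,20,13],[28,-20,13],[78,0,13]):
    p=proj(c,P(*(np.array(X)/1000+[0,0,.07])))[0];cv2.drawMarker(m,(int(p[0]),int(p[1])),(255,0,255),0,7,1)
m=cv2.resize(m[80:320,220:430],None,fx=2.5,fy=2.5,interpolation=cv2.INTER_CUBIC);cv2.imwrite("pics/w3.png",m)
E
```

```text
0.083 [-1.18  1.25  1.46]
0.082 [-0.15 -0.07 -0.2 ]
0.081 [ 0.32 -0.15  0.53]
0.08 [0.18 0.95 0.35]
0.079 [-0.65  0.45  1.86]
[-5.30615381e-06  2.16672300e-05  7.89963162e-02] [ 0.08079241 -0.2432928   1.33383532]
0.9025681740461662 [-1.24884187  0.01990754 -0.42475458]
13.0583
```

View pics/w3.png

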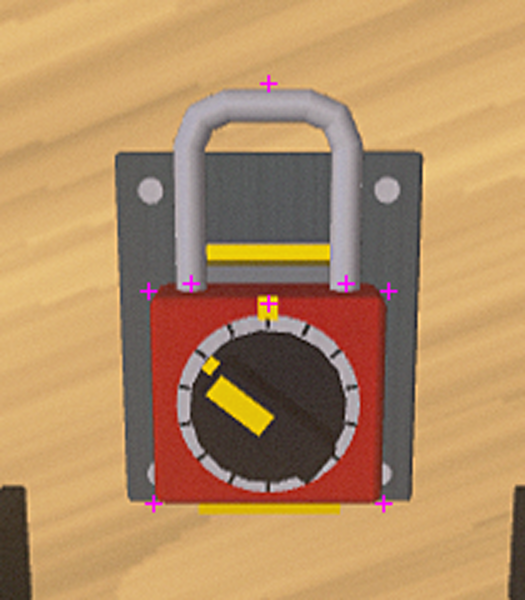

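The lock is seated between both lips: case edges at rows 297 and 500, both lips visible, about 1 mm toward -x. The pointer is two notches CCW. Gripping the dial bar now.

Run:
```python
from h import *
N=.449;a0=Y-np.pi/2; d=(-.001,0)
def st(t): print(t,bot.current_contact_force().round(1),bot.current_ft_torque().round(3),round(bot.current_opening()*92,1),round(bot.current_clock(),2))
bot.set_gripper(.5,15)
bot.goto(P(*d,.15),down(a0+2*N))
bot.line_to(P(*d,.103),max_speed=.08);st("down")
bot.set_gripper(0.0,15);bot.hold(.1);st("grip")
for k in(1,0):
    for e in(.5,0):
        bot.goto(P(*d,.103),down(a0+(k+e)*N));st((k,e))
    bot.hold(.3);st("rest")
bot.set_gripper(.5);bot.hold(.2)
bot.line_to(P(*d,.19),max_speed=.15)
c=bot.read_camera("wrist");np.save("w4.npy",c,allow_pickle=True);st("up")
m=c["pixels"].copy()
for X in([25,0,26],[28,20,13],[28,-20,13],[78,0,13],[0,0,30]):
    p=proj(c,P(*(np.array(X)/1000+[0,0,.07])))[0];cv2.drawMarker(m,(int(p[0]),int(p[1])),(255,0,255),0,7,1)
m=cv2.resize(m[80:320,220:430],None,fx=2.5,fy=2.5,interpolation=cv2.INTER_CUBIC);cv2.imwrite("pics/w4.png",m)
```

```text
down [ 0.7 -0.3  0.2] [-0.031 -0.046 -0.029] 46.0 15.36
grip [-0.7  0.7  2. ] [0.114 0.16  0.065] 11.8 16.07
(1, 0.5) [-0.4 -0.7  1.8] [-0.178 -0.029  0.062] 11.5 16.39
(1, 0) [-0.1 -0.7  0.7] [ 0.003 -0.135 -0.07 ] 11.9 16.72
rest [ 2.  -0.6  1.6] [-0.011 -0.144 -0.039] 11.8 17.02
(0, 0.5) [ 0.7 -1.3  3.1] [-0.078 -0.104  0.078] 12.0 17.34
(0, 0) [ 0.7 -0.9  2.7] [-0.086 -0.091 -0.057] 11.7 17.67
rest [ 0.2 -1.1  2.8] [-0.081 -0.025 -0.058] 12.0 17.97
up [-0.1 -0.3 -0.7] [ 0.065  0.006 -0.018] 45.9 19.61
```

View pics/w4.png

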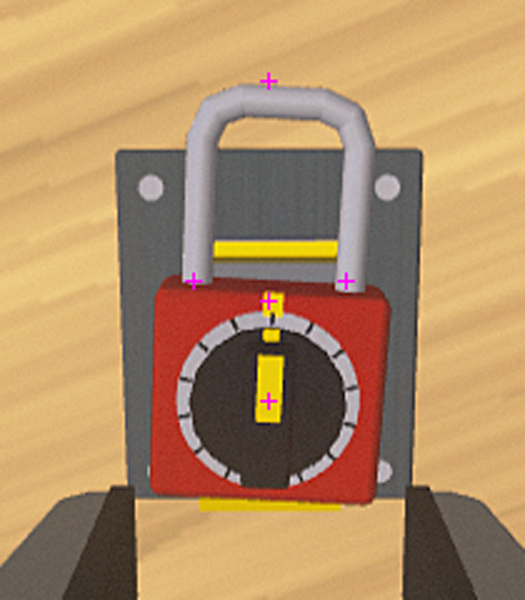

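The pointer has clicked in at the mark: pointer (271,335), mark (273,305), dial centre (268,403). The case turned about 3° clockwise in the lips' slack, so I'll square it with a light side grip. Then I'll pinch the shackle and pull, watching the force.

Run:
```python
from h import *
a0=Y-np.pi/2;o=down(a0)
def st(t): print(t,(S.T@bot.current_contact_force()).round(1),round(bot.current_opening()*92,1),round(bot.current_clock(),2))
bot.set_gripper(.95)
bot.line_to(P(-.001,0,.19),o);bot.line_to(P(-.001,0,.078),max_speed=.12)
bot.set_gripper(.3,8);bot.hold(.2);st("square");bot.set_gripper(.95);bot.hold(.1)
bot.line_to(P(-.001,0,.15),max_speed=.15)
bot.set_gripper(.7);bot.line_to(P(.051,0,.12),max_speed=.15);bot.line_to(P(.051,0,.073),max_speed=.1);st("at")
bot.set_gripper(.2,30);bot.hold(.2);st("pinch");f0=S.T@bot.current_contact_force()
x=.051
while x<.0755:
    x+=.0015;bot.line_to(P(x,0,.073),max_speed=.03);bot.hold(.05)
    f=np.mean([S.T@bot.current_contact_force() for _ in range(4)],axis=0)-f0;print(round(x,4),f.round(1))
    if f[0]<-14:break
st("end")
for n in("scene","wrist"):
    c=bot.read_camera(n);np.save(n+"5.npy",c,allow_pickle=True)
    if n=="scene":A=cv2.resize(c["pixels"][110:260,400:540],None,fx=2.8,fy=2.8,interpolation=cv2.INTER_CUBIC)
    else:B=cv2.resize(c["pixels"][60:480,120:520],(400,420))
cv2.imwrite("pics/w5.png",np.hstack([A,B]))
```

```text
square [-0.2 -1.2  2.9] 60.7 22.41
at [-0.4 -0.  -0.4] 64.5 25.39
pinch [ 2.  -2.1  3.7] 47.1 26.0
0.0525 [-3.3  1.4  2.4]
0.054 [-3.4  1.3  2.8]
0.0555 [-4.2  1.2  1. ]
0.057 [-4.6  1.3  1.9]
0.0585 [-5.6 -0.1  1.1]
0.06 [-4.7  2.5  1.5]
0.0615 [-5.5  2.1  1.4]
0.063 [-4.7  1.8  0.5]
0.0645 [-3.8  2.9 -0.4]
0.066 [-4.7  3.   0.1]
0.0675 [-5.2  2.9 -0.6]
0.069 [-5.2  2.7 -1. ]
0.0705 [-4.3  3.  -2.1]
0.072 [-5.5  2.3 -0.5]
0.0735 [-5.7  1.6 -1.4]
0.075 [-6.5  1.7 -0.9]
0.0765 [-10.3   2.6  -1. ]
end [-8.3  0.5  2.7] 47.0 31.1
```

View pics/w5.png

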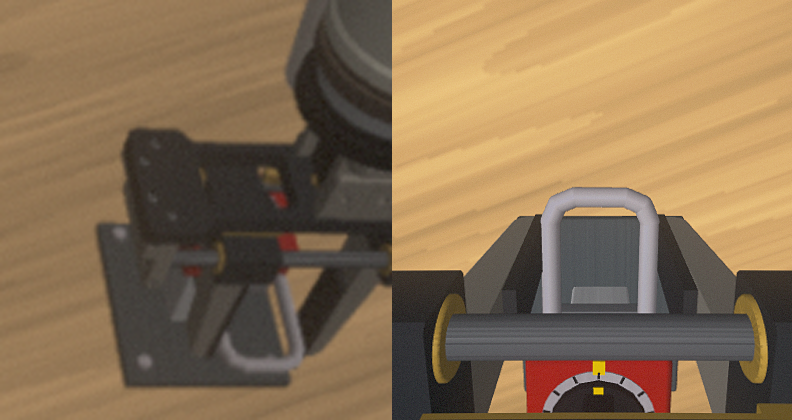

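The force steps up to about 10 N at the end, which looks like the stop. Releasing to check from above.

Run:
```python
from h import *
bot.line_to(P(.0775,0,.073),max_speed=.03);print((S.T@bot.current_contact_force()).round(1))
bot.set_gripper(.7);bot.hold(.1)
bot.line_to(P(.077,0,.14),max_speed=.15);bot.line_to(P(0,0,.19),max_speed=.2);bot.hold(.1)
c=bot.read_camera("wrist");print(bot.current_clock())
m=c["pixels"].copy()
for X in([28,30,26],[28,-30,26],[-28,30,26],[-28,-30,26],[25,0,26],[78,0,13],[96,0,13]):
    p=proj(c,P(*(np.array(X)/1000+[0,0,.07])))[0];cv2.drawMarker(m,(int(p[0]),int(p[1])),(255,0,255),0,7,1)
cv2.imwrite("pics/w6.png",cv2.resize(m[60:300,220:430],None,fx=2.5,fy=2.5,interpolation=cv2.INTER_CUBIC))
```

```text
[-8.9  0.7  3.1]
33.3583
```

View pics/w6.png

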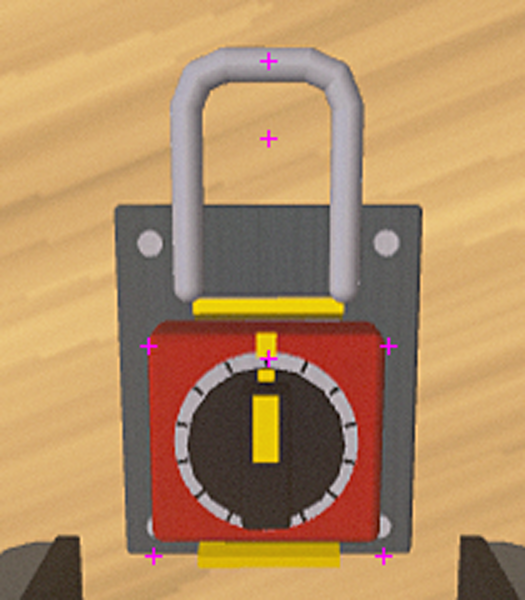

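The shackle is out: its end moved 77 px relative to the mark, against 78 px predicted for 18 mm. The dial is still at the mark, and the case rests against the +x lip. Lifting now.

Run:
```python
from h import *
x=.0035
bot.set_gripper(.95);bot.line_to(P(x,0,.19),max_speed=.1);bot.line_to(P(x,0,.077),max_speed=.1)
bot.set_gripper(.3,30);bot.hold(.2);print(bot.current_opening()*92)
bot.line_to(P(x,0,.10),max_speed=.04);bot.line_to(P(x,0,.24),max_speed=.12);bot.hold(.5)
print(bot.current_opening()*92,bot.current_contact_force(),bot.current_ee_pos(),bot.current_clock())
A=bot.read_camera("wrist")["pixels"][60:480,120:520];B=cv2.resize(bot.read_camera("scene")["pixels"][60:270,340:540],(400,420))
cv2.imwrite("pics/w7.png",np.hstack([A,B]))
```

```text
59.726643732641016
59.78778839097059 [-0.14154237  0.16130275 -3.72789664] [0.46267639 0.23248895 0.2399396 ] 38.675
```

View pics/w7.png

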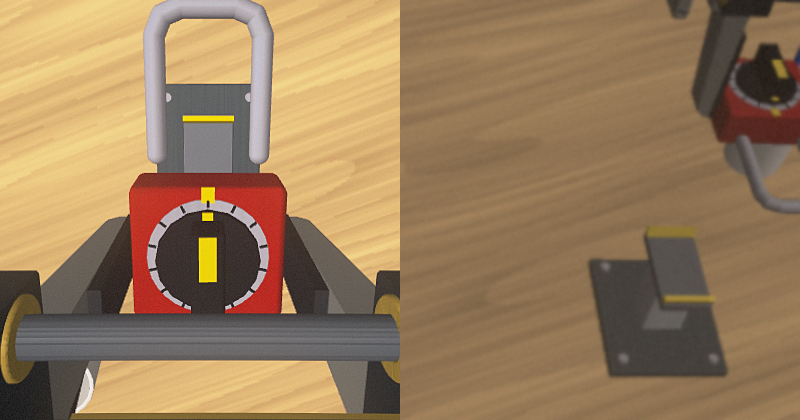

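The opened lock hangs level, dial up, about 0.16 m above the seat. The shackle is out and the pointer is at the mark.

```bash
python3 -c "
from workcell import bot
bot.job_done();print(bot.current_clock())"
```

```text
the job is handed in; nothing more can be done
the job is handed in; nothing more can be done
```

The job is handed in at about 39 s of the 61 s allowed. I set the red lock on the stand, turned the dial two notches to the mark, pulled the shackle out and lifted the opened lock.

**Last checks:**
- **Shackle:** it is about 17.8 mm out, measured in the picture before lifting. The pull took about 5 N and rose to about 10 N at the stop.
- **Dial and grip:** the pointer is at the yellow mark. The lock is level, dial up, about 0.16 m above the seat, gripped at 59.8 mm with a load of 3.7 N.
- **Blue lock:** I never went near it, but I did not measure it again at the end.

**Not perfect:**
- **Placing:** the touchdown force was close to sensor noise, so the lock may have dropped 2–3 mm when I let go.
- **Case turned:** turning the dial also turned the case about 3° in the lips' slack. I squared it with a light side grip before pulling.
- **Case slid:** the pull slid the case about 5 mm against the +x lip.

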